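# Send the polishing balls to the empty tub

## Task

The tub under the right-hand chute of the ball feeder is full. Push the empty steel tub along the bench until it stands under the left-hand chute, up against the stand, and press down the raised left end of the seesaw gate so that it rocks over and rests on its left stop; only then push the shutter knob all the way to the right, so that the four waiting balls run down the left chute into that tub. Work with the fingers only as pushers: lift nothing, do not touch the balls, and leave everything else on the bench where it is.

Things in the scene. Friction and masses are not known exactly. Their poses are not given: they have to be found in the camera images.
- feeder: fixed sheet-metal feeder. Its x points away from the robot, +y left, z up (turned up to 0.2 rad). Origin: on the bench under the middle of the seesaw gate. Base plate 8 mm thick, x -55..170, y -91..91 mm. End plates 100 mm wide (x), 72 mm high, outer faces at y = +98 and -98 mm, each carry an outlet chute. The full tub (fixed, same size as the empty one) stands under the right chute
- left_place (a point): point on the bench, fixed to the feeder (0, 164, 0 mm), where the centre of the empty tub's underside should come: there the tub stands up against the left end plate, under the left chute's mouth
- left_mouth (a point): middle of the floor edge at the lower end of the left chute (feeder 0, 150, 68 mm). The chute is 36 mm wide, runs along the feeder's y, its wall tops 83 mm above the bench at the mouth and 97 mm at the gate; the right chute mirrors it
- lane_end (a point): lower end of the loading lane's floor (feeder 16, 0, 110 mm), at the middle of the gate. The lane is 28 mm wide and rises away from the robot at 0.1 rad, walls 13 mm above its floor; from feeder x = 153 to 224 mm it widens to a pan 80 mm wide, walls 23 mm high
- tub: the empty open steel tub, loose, about 0.3 kg, 120 mm along its x, 130 mm along its y, 55 mm high, wall 3 mm. Origin: centre of its underside, z up. It starts farther left than its place, 60 to 115 mm from it, turned by at most 0.15 rad to the feeder; pushing its outer (+y) face towards the feeder's -y brings it home
- rocker (a joint): angle (rad) of the seesaw gate, a trough 160 mm long, 30 mm wide, along the feeder's y, on a pivot 94 mm above the feeder's origin. -0.25: right end down on its stop (starts here, within 0.04); 0 level; +0.25: left end down. Top-heavy: past level it falls over and stays; under 1 N moves it. Front wall 32 mm above the pivot; a deflector plate 50 mm long at its middle rises to 44 mm
- left_tab (a point): centre of the top face of the gate's left finger tab, a flat plate 34 (x) by 30 (y) by 3 mm on the robot's side of the trough; moves with the gate. In the feeder's frame x = -34, y 54 to 70 mm; about 141 mm high with the right end down, 109 mm with the left end down; free space below it. The right end has the same tab
- shutter (a joint): travel in m of the lane's slide shutter: 0 shut (as it starts), 0.032 fully open; it slides towards the feeder's -y (right) with about 1.2 N of friction and stays where it is left. The balls are free once it is past about 0.028
- shutter_knob (a point): centre of the shutter's black upright knob, 18 mm in diameter and 20 mm high, on a thin stem above the lane; moves with the shutter. Its middle is about 161 mm above the bench; its axis leans 0.1 rad towards the robot; it stands about 25 mm clear above the lane's walls and 18 mm clear above the balls
- ball1: white ceramic polishing ball 1 of 4, 20 mm in diameter, 25 g (its origin turns with it)
- ball1_center (a point): centre of ball 1; the balls wait in line in the lane behind the shutter, ball 1 first
- ball2: white ceramic polishing ball 2 of 4, 20 mm in diameter, 25 g (its origin turns with it)
- ball2_center (a point): centre of ball 2; the balls wait in line in the lane behind the shutter, ball 1 first
- ball3: white ceramic polishing ball 3 of 4, 20 mm in diameter, 25 g (its origin turns with it)
- ball3_center (a point): centre of ball 3; the balls wait in line in the lane behind the shutter, ball 1 first
- ball4: white ceramic polishing ball 4 of 4, 20 mm in diameter, 25 g (its origin turns with it)
- ball4_center (a point): centre of ball 4; the balls wait in line in the lane behind the shutter, ball 1 first
- cast_a: stone dental cast, 71 by 62 by 28 mm, in front of the feeder; a bystander, leave it. Origin: its underside
- cast_b: another such cast, to the right; a bystander, leave it. Origin: its underside
- squeeze_bottle: white squeeze bottle with a red spout, 62 mm in diameter, 200 mm high, behind the full tub; a bystander, leave it. Origin: its underside
- mixing_bowl: yellow mixing bowl, 120 mm across, 65 mm high, at the right; a bystander, leave it. Origin: its underside
- jar: amber glass jar, 56 mm in diameter, 65 mm high, behind the left chute; a bystander, leave it. Origin: its underside
- plaster_spatula: plaster spatula, 200 mm long, lying; a bystander, leave it. Origin: its underside
- stiff_brush: brush, 180 mm long, lying; a bystander, leave it. Origin: its underside
Mind the look-alikes: they are no part of the job. Leave any blue look-alike of the tub alone.

How it is judged:
On the way, in this order (a step that is already met when the one before it is completed fails the run):
1. the empty tub stands under the left chute and the gate is rocked over to the left, with the shutter still shut (x of tub in the frame of feeder between -0.03 and 0.03 m and y of tub in the frame of feeder between 0.15 and 0.185 m and value of joint rocker above 0.22 rad and value of joint shutter below 0.006 m), for 0.2 s.
2. the shutter is pushed open (value of joint shutter above 0.024 m), for 0.1 s.
At the end, for the whole second after the job is handed in: all four balls lie in the empty tub; the tub stands flat under the left chute, within 22 mm of the left end plate and 30 mm of the chute's middle line; the gate rests left end down (above 0.22 rad) and the shutter is open (above 24 mm) (x of tub in the frame of feeder between -0.03 and 0.03 m and y of tub in the frame of feeder between 0.15 and 0.185 m and angle between tub's own z axis and vertical below 0.1 rad and value of joint rocker above 0.22 rad and value of joint shutter above 0.024 m and x of ball1_center in the frame of tub between -0.06 and 0.06 m and y of ball1_center in the frame of tub between -0.065 and 0.065 m and z of ball1_center in the frame of tub between 0 and 0.05 m and x of ball2_center in the frame of tub between -0.06 and 0.06 m and y of ball2_center in the frame of tub between -0.065 and 0.065 m and z of ball2_center in the frame of tub between 0 and 0.05 m and x of ball3_center in the frame of tub between -0.06 and 0.06 m and y of ball3_center in the frame of tub between -0.065 and 0.065 m and z of ball3_center in the frame of tub between 0 and 0.05 m and x of ball4_center in the frame of tub between -0.06 and 0.06 m and y of ball4_center in the frame of tub between -0.065 and 0.065 m and z of ball4_center in the frame of tub between 0 and 0.05 m); the robot touches nothing.
It fails at once if the tub is lifted or tipped (height (world z) of tub above 0.012 m or angle between tub's own z axis and vertical above 0.25 rad).
It fails at once if a ball is touched by the robot (contact force between any of the fingers, the arm and ball1 above 0.2 N or contact force between any of the fingers, the arm and ball2 above 0.2 N or contact force between any of the fingers, the arm and ball3 above 0.2 N or contact force between any of the fingers, the arm and ball4 above 0.2 N).
It fails at once if a bystander is moved or lifted (distance of any of cast_a, cast_b, squeeze_bottle, mixing_bowl, jar, plaster_spatula, stiff_brush from where it was at the start of the episode above 0.03 m).
It also fails if it takes over 54 s, if anything falls off the work surface, if the arm or the gripper's body presses on something with over 40 N, if the wrist force passes 120 N, or if a joint passes its speed limit or range.

## Robot

A 6-joint arm with a two-finger parallel gripper is mounted at the origin on the work surface. World frame = base frame: x ahead of the robot, y to its left, z up, the work surface at z = 0. Lengths are in m, angles in rad, forces in N, time in s.
With the tool pointing down it reaches from about 0.225 to 0.875 m from the base axis. Payload 3.4 kg.
Tool frame: the origin (TCP) lies between the finger pads; the fingertips stand 19 mm ahead of it and the grasp point (between the pads) is the TCP; z points along the fingers, y is the line along which they close (so a half turn about z gives the same grasp; the last joint's range is limited). The gripper opens to 85 mm and grips with 20 to 120 N. Pads are 22 mm wide; open, the fingers measure 114 mm over their backs; the gripper's body (76 mm by 85 mm) begins 54 mm behind the grasp point. The pads swing forward as they close: fully open they stand 13 mm farther back than shut.
Start: joints at [-1.393, 0.276, 1.505, -0, 1.361, -0.121], TCP at [0.169, -0.55, 0.25] pointing down, gripper open.
Joint ranges: [-2.89, 2.89], [-0.75, 2.08], [0.22, 2.7], [-1.18, 4.32], [0.11, 2.71], [-2.7, 2.7]. Speed limits (rad/s): [2.57, 2.57, 3.14, 3.14, 3.14, 3.14].

## Interface

Orientations are given as a unit quaternion [w, x, y, z].
In Python, from rig import get_state, imaging, ticket gives the robot as it stands. The module is installed in compiled form; this text tells all that it offers.
- The arm moves only by the shell command python3 -m inch 'ROWS' [FORCE]. ROWS is JSON, a list of rows, each an object with "claw": the opening, from -1 (shut) to 1 (fully open); "travel": the shift along the world's x, y, z in units of 200 mm (1.0 is 200 mm), a list of three; "turn": the turn about the world's z in units of 180 degrees (1.0 is 180 degrees). A call has 1 to 5 rows; each row is the pose to reach, as a shift and turn from the pose commanded when the call began, turning the shorter way round; what a row does not reach only later rows make up. A row lasts 1/10 s, in which the tool goes at most 50 mm and 8.59 degrees, less where a joint would pass 70% of its speed; a pose out of reach is approached as far as the arm can. A call with a number of a shift or a turn outside -1 to 1 is refused whole. A call with a gripper value outside its range is refused whole. The fingers move at their own pace and stop on an object; FORCE is the grip in N (left out, the last holds). Time passes only in rows, so rows that repeat a pose let the fingers close. It gives the time, the measured TCP pose, the force, the opening and the grip force at its end, in the units of the state.
- get_state(): the state, without advancing time (a new reading comes with each control period).
- imaging.get_image(name): name is "scene" or "top"; returns the picture (420x560x3 uint8, red, green, blue); there is no depth.
- imaging.camera_params(name): a dict with "camera_matrix" (3x3 intrinsics, pixels), "k1" (the pictures are not rectified: a ray, as slopes to the right and down, at radius r is drawn at 1 + k1 r^2 times it, then the intrinsics apply), "cam_to_world" (4x4, takes a point from camera to world coordinates). Camera axes: x right, y down, z forward; pixel columns grow to the right and rows downward; lengths in m; the calibration is good to about 2 mm. A picture is of the moment at which its call begins. camera_params takes no time and is no camera call.
- ticket.sign_off(): hands the job in; it is judged then, once.
The state is a dict: "clock": time; "qpos": joint angles; "qd": joint speeds; "effort": joint torques, N m; "position": TCP position; "ee_rot": TCP orientation; "contact_force": force on the tool from outside, world axes, zero at the start; "moment": the same for the moment, N m; "width": finger opening in m; "gripper_force": force on a finger pad.
Only numpy, scipy, OpenCV 4.12 (cv2) and the standard library are available. Lean on these libraries where they do the work, as an engineer would, in place of code of your own. Each camera call takes 0.05 s, during which the arm holds its last target. There are 200 camera calls.

## Working session

There is one attempt and no reset: what is moved stays moved. The work goes in short steps, Python scripts to look and compute and a shell command to move; the robot and the scene stay as the last step left them, time stands still between calls to the robot, and variables do not carry over. Pictures are saved under pics/ and viewed, at most 10 in all, crops included, and the job is handed in when it is done.

```bash
mkdir -p pics; cat > h.py <<'E'
import numpy as np, cv2
from rig import get_state, imaging, ticket
def cam(n):
    p=imaging.camera_params(n); return np.array(p["camera_matrix"]),p["k1"],np.array(p["cam_to_world"])
def ray(n,u,v):
    K,k1,T=cam(n)
    d=cv2.undistortPoints(np.array([[[u,v]]],float),K,np.array([k1,0,0,0.]))[0,0]
    return T[:3,3],T[:3,:3]@np.array([d[0],d[1],1])
def onz(n,u,v,z):
    o,d=ray(n,u,v); return o+d*(z-o[2])/d[2]
def proj(n,P):
    K,k1,T=cam(n); W=np.linalg.inv(T)
    return cv2.projectPoints(np.array(P,float).reshape(-1,1,3),cv2.Rodrigues(W[:3,:3])[0],W[:3,3],K,np.array([k1,0,0,0.]))[0][:,0]
def tri(a,b):
    (o1,d1),(o2,d2)=ray(*a),ray(*b)
    s=np.linalg.lstsq(np.c_[d1,-d2],o2-o1,rcond=None)[0]
    p,q=o1+s[0]*d1,o2+s[1]*d2
    return (p+q)/2,np.linalg.norm(p-q)
def snap(n,f):
    im=imaging.get_image(n)[:,:,::-1].copy(); cv2.imwrite(f"pics/{f}.png",im); return im
E
python3 - <<'E'
from h import *
snap("scene","s0");snap("top","t0")
for n in("scene","top"):print(cam(n))
s=get_state();print(s["clock"],s["position"],s["ee_rot"])
E
```

```text
(array([[378.99715558,   0.        , 276.54741478],
       [  0.        , 378.99715558, 208.73686844],
       [  0.        ,   0.        ,   1.        ]]), -0.05476727427006622, array([[-0.35543139,  0.67768877, -0.6437441 ,  1.17445951],
       [ 0.93453271,  0.27077408, -0.23093292,  0.06427054],
       [ 0.01780857, -0.68368073, -0.72956392,  0.83464953],
       [ 0.        ,  0.        ,  0.        ,  1.        ]]))
(array([[430.42618234,   0.        , 283.99683099],
       [  0.        , 430.42618234, 216.30282155],
       [  0.        ,   0.        ,   1.        ]]), -0.061543088800233126, array([[ 0.04291873, -0.97014166,  0.23871144,  0.28323353],
       [-0.9990755 , -0.04226774,  0.00784778, -0.15719394],
       [ 0.00247633, -0.23882757, -0.97105883,  1.25657358],
       [ 0.        ,  0.        ,  0.        ,  1.        ]]))
0.1 [ 0.16917273 -0.54909373  0.24955086] [-7.93902114e-04  9.88859987e-01  1.48846549e-01 -2.17619190e-05]
```

View pics/s0.png

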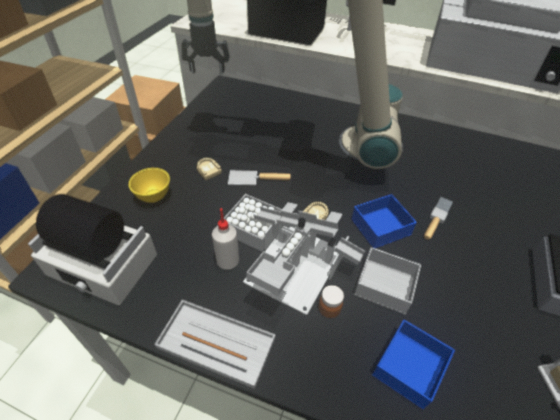

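View pics/t0.png

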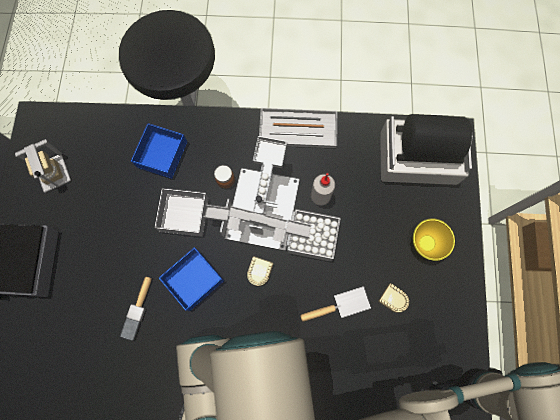

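Both views show the steel tub at top px (181,212), the feeder around (260,215), with the full tub at (313,235). Blue look-alikes are at (191,280) and (159,149). I'll enlarge both.

```bash
python3 - <<'E'
import cv2
a=cv2.imread("pics/t0.png")[130:270,145:345];cv2.imwrite("pics/t0c.png",cv2.resize(a,None,fx=4,fy=4,interpolation=cv2.INTER_CUBIC))
a=cv2.imread("pics/s0.png")[180:320,215:425];cv2.imwrite("pics/s0c.png",cv2.resize(a,None,fx=3.8,fy=3.8,interpolation=cv2.INTER_CUBIC))
E
```

```text
(no output)
```

View pics/t0c.png

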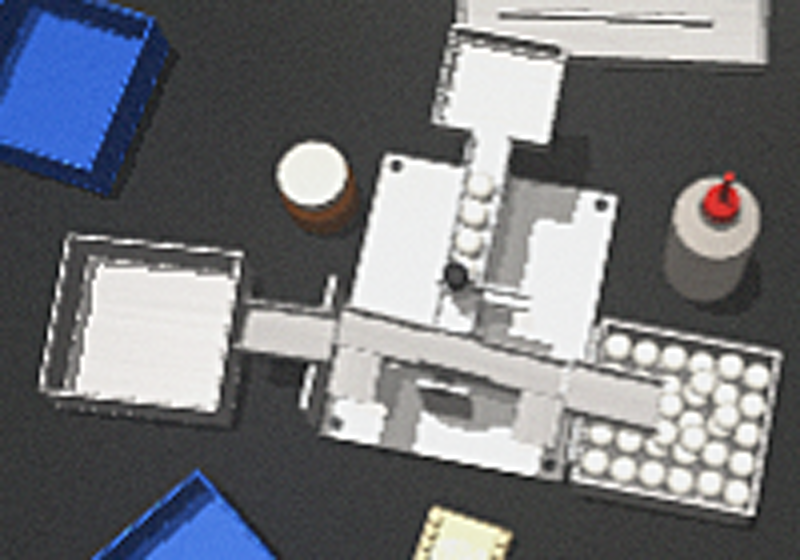

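View pics/s0c.png

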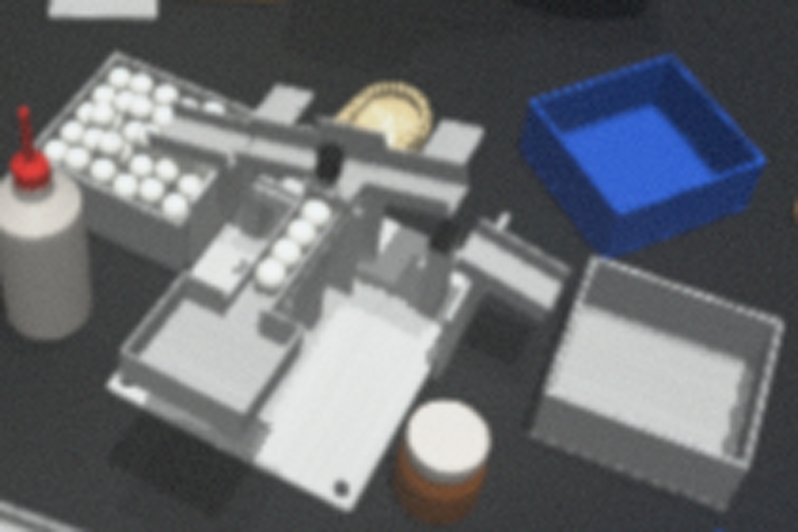

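```bash
cat >> h.py <<'E'
def tc(x,y): return (145+(x+.5)/4-.5,130+(y+.5)/4-.5)
def sc(x,y): return (215+(x+.5)/3.8-.5,180+(y+.5)/3.8-.5)
def fit2(L,W):
    L=np.array(L);W=np.array(W);l=L.mean(0);w=W.mean(0)
    a=(L-l);b=(W-w);th=np.arctan2((a[:,0]*b[:,1]-a[:,1]*b[:,0]).sum(),(a*b).sum())
    R=np.array([[np.cos(th),-np.sin(th)],[np.sin(th),np.cos(th)]]);t=w-R@l
    return th,t,R,np.linalg.norm((R@L.T).T+t-W,axis=1)
E
python3 - <<'E'
from h import *
np.set_printoptions(precision=4,suppress=True)
L=[(.17,.091),(.17,-.091),(-.055,.091),(-.055,-.091)]
W=[onz("top",*tc(*p),.008)[:2] for p in [(385,153),(617,195),(320,432),(560,478)]]
th,t,R,e=fit2(L,W);print("feeder",th,t,e)
S=[onz("top",*tc(*p),.008)[:2] for p in [(396,166),(601,205),(336,424),(549,464)]]
print("screws local",(np.array(S)-t)@R)
LT=[(.06,.065),(.06,-.065),(-.06,-.065),(-.06,.065)]
W=[onz("top",*tc(*p),.055)[:2] for p in [(68,235),(243,253),(230,425),(42,393)]]
print("tubtop corners",(np.array(W)-t)@R)
a,b,_,e=fit2(LT,W);print("tub",a,b,e,"rel",a-th,(b-t)@R)
W=[onz("scene",*sc(*p),.055)[:2] for p in [(597,258),(781,323),(746,465),(549,398)]]
print("scene tub",(np.array(W)-t)@R)
p,e=tri(("top",*tc(456,274)),("scene",*sc(329,160)));print("knob",p,e,(p[:2]-t)@R)
# left tab far-left corner etc in scene
for q in [(448,120),(485,128),(470,165)]:print("tab",(onz("scene",*sc(*q),.141)[:2]-t)@R)
for q in [(571,268),(555,310)]:print("mouth",(onz("scene",*sc(*q),.083)[:2]-t)@R)
F=lambda x,y,z:[*(R@[x,y]+t),z]
P=[F(-.034,.062,.141),F(0,.164,0),F(0,.15,.068),F(.016,0,.11)]
for n in("top","scene"):print(n,proj(n,P))
print([np.round(q,4) for q in P])
E
```

```text
feeder -0.1499850525583097 [ 0.5576 -0.0722] [0.0017 0.0008 0.0011 0.0017]
screws local [[ 0.1597  0.0798]
 [ 0.159  -0.0804]
 [-0.0459  0.0802]
 [-0.0449 -0.0801]]
tubtop corners [[ 0.0458  0.2974]
 [ 0.057   0.1674]
 [-0.0692  0.1466]
 [-0.0727  0.2851]]
tub -0.05856042469518868 [0.5814 0.1508] [0.0035 0.0028 0.0092 0.0033] rel 0.09142462786312103 [-0.0098  0.2241]
scene tub [[-0.0586  0.1615]
 [-0.0687  0.2872]
 [ 0.0471  0.2964]
 [ 0.0624  0.173 ]]
knob [ 0.5988 -0.0793  0.1623] 0.0003920473755071438 [ 0.0418 -0.0009]
tab [-0.0464  0.0438]
tab [-0.0522  0.0678]
tab [-0.0173  0.0719]
mouth [-0.0189  0.1517]
mouth [0.018  0.1546]
top [[230.1619 222.8633]
 [205.2348 216.1972]
 [205.8244 211.4209]
 [257.4913 212.2269]]
scene [[337.2704 217.1265]
 [360.7423 276.2656]
 [360.4393 258.7962]
 [304.8974 228.9341]]
[array([ 0.5333, -0.0058,  0.141 ]), array([0.5821, 0.0899, 0.    ]), array([0.58  , 0.0761, 0.068 ]), array([ 0.5734, -0.0746,  0.11  ])]
```

Base plate fit within 2 mm (screws come out symmetric). The tub is at feeder (-5, 228) mm, turned about 0.085 rad. I'll move to its left side with the fingers open along the feeder's x.

```bash
R='x'; 
python3 -m inch '[{"claw":1,"travel":[0.54,1,0],"turn":0.18},{"claw":1,"travel":[0.54,1,0],"turn":0.18},{"claw":1,"travel":[0.54,1,0],"turn":0.18},{"claw":1,"travel":[0.54,1,0],"turn":0.18},{"claw":1,"travel":[0.54,1,0],"turn":0.18}]'
python3 -m inch '[{"claw":1,"travel":[0.54,1,0],"turn":0.177},{"claw":1,"travel":[0.54,1,0],"turn":0.177},{"claw":1,"travel":[0.54,1,0],"turn":0.177},{"claw":1,"travel":[0.54,1,0],"turn":0.177},{"claw":1,"travel":[0.54,1,0],"turn":0.177}]'
python3 -m inch '[{"claw":1,"travel":[0.54,1,0],"turn":0},{"claw":1,"travel":[0.54,1,0],"turn":0},{"claw":1,"travel":[0.54,1,0],"turn":0},{"claw":1,"travel":[0.54,1,0],"turn":0},{"claw":1,"travel":[0.54,1,0],"turn":0}]'
python3 -m inch '[{"claw":1,"travel":[0.54,1,0],"turn":0},{"claw":1,"travel":[0.54,1,0],"turn":0},{"claw":1,"travel":[0.54,1,0],"turn":0},{"claw":1,"travel":[0.54,1,0],"turn":0},{"claw":1,"travel":[0.54,1,0],"turn":0}]'
python3 - <<'E'
from h import *
s=get_state();print(s["clock"],s["position"],s["ee_rot"],s["qpos"],s["contact_force"],s["width"])
q=s["ee_rot"];print("tool y ang",2*np.arctan2(q[2],q[1])-np.pi/2)
t=np.array([.5576,-.0722]);c,sn=np.cos(.15),-np.sin(.15);R=np.array([[c,-sn],[sn,c]])
print((s["position"][:2]-t)@R)
for k,p,z in [("blue",(198,470),.055),("jar",(315,175),.065)]:print(k,(onz("top",*tc(*p),z)[:2]-t)@R)
E
```

```text
clock: 0.6
position: [0.2779, -0.3457, 0.25]
ee_rot: [-0.001, 0.907, 0.42, 0.001]
contact_force: [0.9, 0.0, 0.7]
width: 0.0855
gripper_force: 0.0
clock: 1.1
position: [0.3858, -0.1463, 0.2502]
ee_rot: [-0.0, 0.757, 0.654, 0.001]
contact_force: [-0.2, -0.3, 0.5]
width: 0.0853
gripper_force: 0.0
clock: 1.6
position: [0.4943, 0.0538, 0.25]
ee_rot: [-0.0, 0.757, 0.653, 0.001]
contact_force: [-0.4, -0.7, -0.8]
width: 0.0852
gripper_force: 0.0
clock: 2.1
position: [0.6023, 0.2541, 0.2492]
ee_rot: [-0.001, 0.757, 0.653, 0.0]
contact_force: [-0.0, -0.9, -0.6]
width: 0.0851
gripper_force: 0.0
2.1 [0.60233742 0.25413609 0.24917891] [-5.35620519e-04  7.57482824e-01  6.52854817e-01  2.68046826e-04] [2.92263553e-01 3.95832493e-01 1.32614285e+00 1.21050398e-03
 1.41956363e+00 4.40182903e-01] [-0.02775415 -0.9213141  -0.5722109 ] 0.08514398096251691
tool y ang -0.14810168904714627
[-0.00453198  0.32935716]
blue [-0.10514643  0.16122857]
jar [0.12247233 0.12719185]
```

```bash
python3 -m inch '[{"claw":1,"travel":[0,0,-0.25],"turn":0},{"claw":1,"travel":[0,0,-0.5],"turn":0},{"claw":1,"travel":[0,0,-0.7],"turn":0},{"claw":1,"travel":[0,0,-0.85],"turn":0},{"claw":1,"travel":[0,0,-0.95],"turn":0}]'
python3 -m inch '[{"claw":1,"travel":[0,0,-0.05],"turn":0},{"claw":1,"travel":[0,0,-0.1],"turn":0},{"claw":1,"travel":[0,0,-0.12],"turn":0}]'
python3 -m inch '[{"claw":1,"travel":[-0.006,-0.04,0],"turn":0},{"claw":1,"travel":[-0.012,-0.08,0],"turn":0},{"claw":1,"travel":[-0.018,-0.12,0],"turn":0},{"claw":1,"travel":[-0.024,-0.16,0],"turn":0},{"claw":1,"travel":[-0.03,-0.2,0],"turn":0}]'
python3 -m inch '[{"claw":1,"travel":[-0.006,-0.04,0],"turn":0},{"claw":1,"travel":[-0.012,-0.08,0],"turn":0},{"claw":1,"travel":[-0.018,-0.12,0],"turn":0},{"claw":1,"travel":[-0.021,-0.14,0],"turn":0},{"claw":1,"travel":[-0.024,-0.16,0],"turn":0}]'
python3 - <<'E'
from h import *
a=snap("top","t1")[130:270,145:345];cv2.imwrite("pics/t1c.png",cv2.resize(a,None,fx=4,fy=4,interpolation=cv2.INTER_CUBIC))
E
```

```text
clock: 2.6
position: [0.5993, 0.2499, 0.0567]
ee_rot: [-0.001, 0.758, 0.652, -0.002]
contact_force: [-0.1, 0.5, -0.3]
width: 0.0854
gripper_force: 0.0
clock: 2.9
position: [0.6013, 0.2505, 0.0359]
ee_rot: [-0.0, 0.758, 0.652, -0.0]
contact_force: [-0.9, -0.1, 0.1]
width: 0.0852
gripper_force: 0.0
clock: 3.4
position: [0.5959, 0.2101, 0.0373]
ee_rot: [0.0, 0.759, 0.652, 0.001]
contact_force: [1.4, 2.3, 1.6]
width: 0.0854
gripper_force: 1.3
clock: 3.9
position: [0.5904, 0.1781, 0.0363]
ee_rot: [-0.0, 0.758, 0.652, 0.0]
contact_force: [0.0, 2.3, 2.2]
width: 0.0856
gripper_force: 1.3
```

View pics/t1c.png

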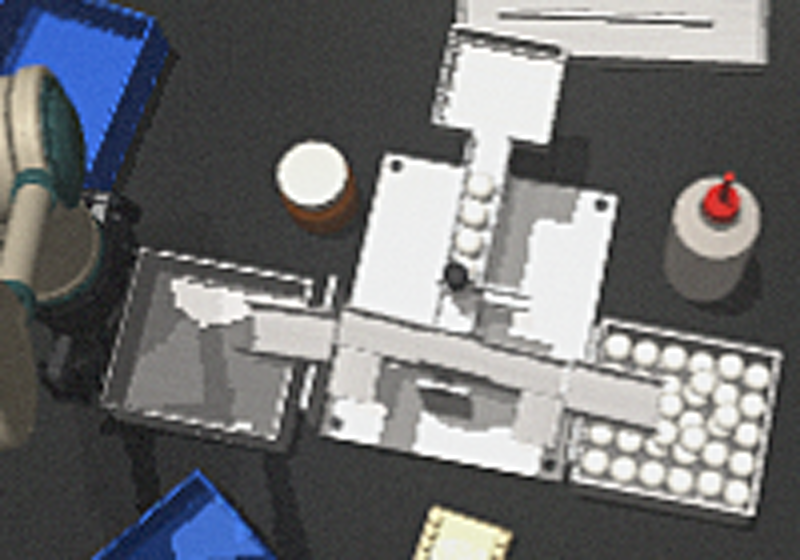

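The tub is now squared up with the feeder, rim corners at crop px (138,248), (312,281), (281,440), (105,405), with a small gap left to the end plate.

```bash
cat >> h.py <<'E'
FT=np.array([.5576,-.0722]);_c,_s=np.cos(.15),-np.sin(.15);FR=np.array([[_c,-_s],[_s,_c]])
loc=lambda p:(np.asarray(p)[:2]-FT)@FR
wor=lambda x,y:FR@[x,y]+FT
E
python3 - <<'E'
from h import *
W=[loc(onz("top",*tc(*p),.055)) for p in [(138,248),(312,281),(281,440),(105,405)]]
a,b,_,e=fit2([(.06,.065),(.06,-.065),(-.06,-.065),(-.06,.065)],W);print(np.round(W,4),a,b,e,loc(get_state()["position"]))
E
```

```text
[[ 0.046   0.244 ]
 [ 0.046   0.1131]
 [-0.0727  0.1083]
 [-0.0724  0.2381]] 0.019831986161338307 [-0.01328251  0.17589036] [0.00205498 0.00225271 0.00157254 0.00268295] [-0.00509049  0.25175483]
```

```bash
python3 -m inch '[{"claw":1,"travel":[-0.004,-0.025,0],"turn":0},{"claw":1,"travel":[-0.007,-0.045,0],"turn":0},{"claw":1,"travel":[-0.009,-0.06,0],"turn":0},{"claw":1,"travel":[-0.009,-0.06,0],"turn":0}]'
python3 -c "
from h import *
print(loc(get_state()['position']))"
```

```text
clock: 4.35
position: [0.5883, 0.1657, 0.0361]
ee_rot: [0.0, 0.758, 0.652, -0.001]
contact_force: [0.2, 0.2, 0.1]
width: 0.0854
gripper_force: 0.0
[-0.00514841  0.23982999]
```

```bash
python3 -m inch '[{"claw":1,"travel":[0.01,0.07,0],"turn":0},{"claw":1,"travel":[0.022,0.15,0],"turn":0},{"claw":1,"travel":[0.022,0.15,0.2],"turn":0},{"claw":1,"travel":[0.022,0.15,0.45],"turn":0},{"claw":-1,"travel":[0.022,0.15,0.7],"turn":0}]'
python3 -m inch '[{"claw":-1,"travel":[0,0,0.2],"turn":0},{"claw":-1,"travel":[-0.075,-0.25,0.2],"turn":0},{"claw":-1,"travel":[-0.15,-0.5,0.2],"turn":0},{"claw":-1,"travel":[-0.225,-0.75,0.2],"turn":0},{"claw":-1,"travel":[-0.305,-1,0.2],"turn":0}]'
python3 -m inch '[{"claw":-1,"travel":[0,0,0],"turn":0},{"claw":-1,"travel":[0,0,0],"turn":0},{"claw":-1,"travel":[0,0,0],"turn":0}]'
python3 - <<'E'
from h import *
s=get_state();print(loc(s["position"]),s["position"])
a=snap("scene","s2")[180:320,215:425];cv2.imwrite("pics/s2c.png",cv2.resize(a,None,fx=3.8,fy=3.8,interpolation=cv2.INTER_CUBIC))
E
```

```text
clock: 4.85
position: [0.5925, 0.198, 0.1772]
ee_rot: [-0.0, 0.758, 0.653, -0.001]
contact_force: [0.8, 0.0, 0.5]
width: 0.0734
gripper_force: 0.0
clock: 5.35
position: [0.5346, 0.0049, 0.2165]
ee_rot: [0.0, 0.758, 0.653, 0.0]
contact_force: [0.4, -0.8, -0.3]
width: 0.0004
gripper_force: 0.0
clock: 5.65
position: [0.5355, 0.0066, 0.2164]
ee_rot: [-0.0, 0.758, 0.652, 0.0]
contact_force: [0.2, 0.1, 0.8]
width: -0.0001
gripper_force: 0.0
[-0.03367073  0.07461358] [0.53545747 0.00660744 0.21637782]
```

View pics/s2c.png

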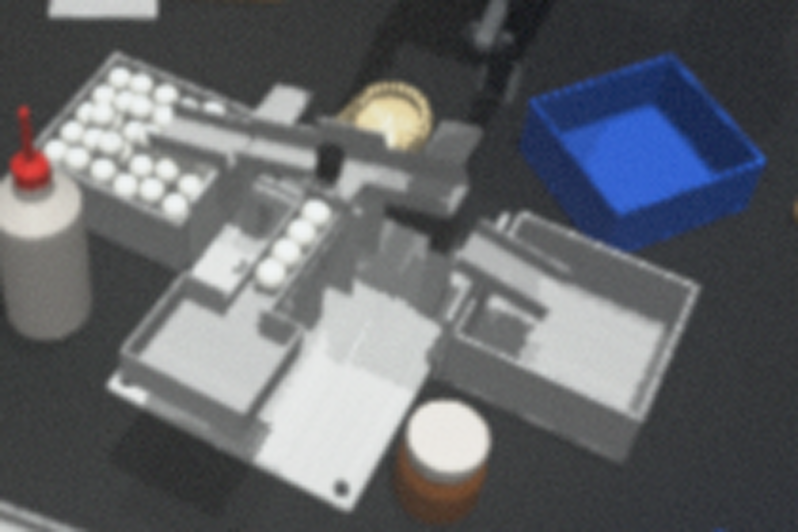

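The tub stands under the left chute at the end plate. The gripper is clear beside the raised tab (crop (455,145)). Next I press the tab.

```bash
python3 -m inch '[{"claw":-1,"travel":[-0.02,-0.067,0],"turn":0},{"claw":-1,"travel":[-0.02,-0.067,-0.12],"turn":0},{"claw":-1,"travel":[-0.02,-0.067,-0.2],"turn":0},{"claw":-1,"travel":[-0.02,-0.067,-0.25],"turn":0},{"claw":-1,"travel":[-0.02,-0.067,-0.28],"turn":0}]'
python3 -m inch '[{"claw":-1,"travel":[0,0,-0.03],"turn":0},{"claw":-1,"travel":[0,0,-0.06],"turn":0},{"claw":-1,"travel":[0,0,-0.09],"turn":0},{"claw":-1,"travel":[0,0,-0.12],"turn":0},{"claw":-1,"travel":[0,0,-0.14],"turn":0}]'
python3 -m inch '[{"claw":-1,"travel":[0,0,0],"turn":0},{"claw":-1,"travel":[0,0,0.1],"turn":0},{"claw":-1,"travel":[0,0,0.25],"turn":0},{"claw":-1,"travel":[0,0,0.42],"turn":0},{"claw":-1,"travel":[0,0,0.42],"turn":0}]'
python3 - <<'E'
from h import *
s=get_state();print(loc(s["position"]),s["position"])
a=snap("scene","s3")[180:320,215:425];b=snap("top","t3")[130:270,145:345]
cv2.imwrite("pics/c3.png",np.vstack([cv2.resize(a,(435,290),interpolation=cv2.INTER_CUBIC),cv2.resize(b,(435,305),interpolation=cv2.INTER_CUBIC)]))
E
```

```text
clock: 6.2
position: [0.5306, -0.008, 0.1595]
ee_rot: [-0.0, 0.758, 0.652, -0.0]
contact_force: [-0.1, -0.4, 0.2]
width: -0.0002
gripper_force: 0.0
clock: 6.7
position: [0.5307, -0.0083, 0.1318]
ee_rot: [-0.0, 0.758, 0.652, -0.0]
contact_force: [-0.5, 0.2, 0.7]
width: -0.0004
gripper_force: 0.3
clock: 7.2
position: [0.5339, -0.0087, 0.2212]
ee_rot: [0.004, 0.758, 0.652, 0.003]
contact_force: [0.4, 0.0, -0.0]
width: 0.0
gripper_force: 0.0
[-0.03294496  0.05921853] [ 0.53387448 -0.0087232   0.22115354]
```

View pics/c3.png

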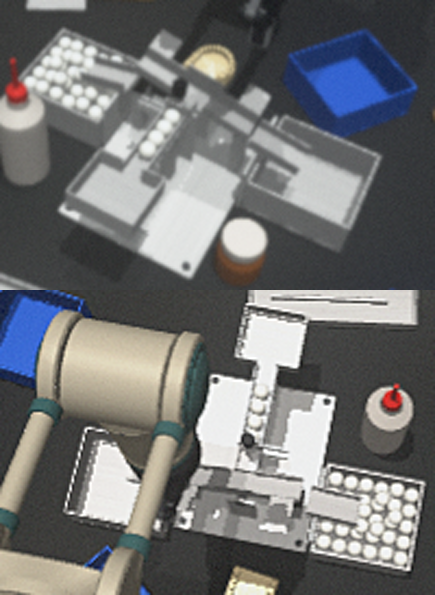

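The gate now rests left end down and the tub is in place. Next: the left side of the knob.

```bash
python3 -m inch '[{"claw":-1,"travel":[0.18,-0.09,0],"turn":0},{"claw":-1,"travel":[0.368,-0.178,0],"turn":0},{"claw":-1,"travel":[0.368,-0.178,0],"turn":0},{"claw":-1,"travel":[0.368,-0.178,0],"turn":0}]'
python3 -m inch '[{"claw":-1,"travel":[0,0,-0.08],"turn":0},{"claw":-1,"travel":[0,0,-0.16],"turn":0},{"claw":-1,"travel":[0,0,-0.23],"turn":0},{"claw":-1,"travel":[0,0,-0.23],"turn":0},{"claw":-1,"travel":[0,0,-0.23],"turn":0}]'
python3 - <<'E'
from h import *
s=get_state();print(loc(s["position"]),s["position"])
a=snap("scene","s4")[180:320,215:425];b=snap("top","t4")[130:270,145:345]
cv2.imwrite("pics/c4.png",np.vstack([cv2.resize(a,(435,290),interpolation=cv2.INTER_CUBIC),cv2.resize(b,(435,305),interpolation=cv2.INTER_CUBIC)]))
E
```

```text
clock: 7.7
position: [0.6037, -0.044, 0.214]
ee_rot: [-0.002, 0.758, 0.652, -0.001]
contact_force: [0.2, -0.8, -1.0]
width: 0.0003
gripper_force: 0.0
clock: 8.2
position: [0.6032, -0.0433, 0.1701]
ee_rot: [-0.001, 0.758, 0.652, -0.0]
contact_force: [0.2, -0.3, -0.8]
width: -0.0001
gripper_force: 0.0
[0.04080222 0.03538525] [ 0.60323196 -0.04330949  0.17007843]
```

View pics/c4.png

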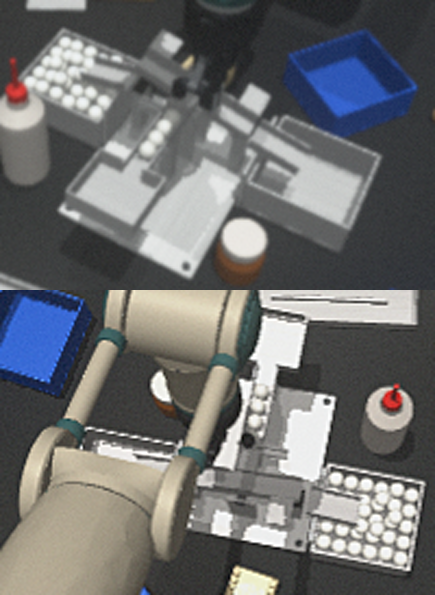

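The fingers stand just left of the knob (scene crop (205,95) vs (180,88)). Pushing right.

```bash
python3 -m inch '[{"claw":-1,"travel":[-0.006,-0.04,0],"turn":0},{"claw":-1,"travel":[-0.011,-0.07,0],"turn":0},{"claw":-1,"travel":[-0.015,-0.1,0],"turn":0},{"claw":-1,"travel":[-0.02,-0.13,0],"turn":0},{"claw":-1,"travel":[-0.024,-0.16,0],"turn":0}]'
python3 -m inch '[{"claw":-1,"travel":[-0.004,-0.03,0],"turn":0},{"claw":-1,"travel":[-0.009,-0.06,0],"turn":0},{"claw":-1,"travel":[-0.013,-0.085,0],"turn":0},{"claw":-1,"travel":[-0.015,-0.1,0],"turn":0},{"claw":-1,"travel":[-0.015,-0.1,0],"turn":0}]'
python3 -c "
from h import *
s=get_state();print(loc(s['position']),s['contact_force'])"
```

```text
clock: 8.8
position: [0.5996, -0.0764, 0.1705]
ee_rot: [0.0, 0.758, 0.652, 0.0]
contact_force: [0.2, 1.5, 1.2]
width: 0.0001
gripper_force: 0.7
clock: 9.3
position: [0.5972, -0.0926, 0.1704]
ee_rot: [-0.002, 0.759, 0.651, 0.003]
contact_force: [2.2, 9.4, 2.4]
width: -0.0003
gripper_force: 5.0
[ 0.04215453 -0.014252  ] [2.17058219 9.39456513 2.4235288 ]
```

The shutter is against its end (9 N). I'll back off, raise, and check.

```bash
python3 -m inch '[{"claw":-1,"travel":[0.01,0.07,0],"turn":0},{"claw":-1,"travel":[0.022,0.15,0],"turn":0},{"claw":-1,"travel":[0.022,0.15,0.2],"turn":0},{"claw":-1,"travel":[0.022,0.15,0.45],"turn":0},{"claw":-1,"travel":[0.022,0.15,0.6],"turn":0}]'
python3 -m inch '[{"claw":-1,"travel":[-0.25,0,0],"turn":0},{"claw":-1,"travel":[-0.5,0,0],"turn":0},{"claw":-1,"travel":[-0.75,0,0],"turn":0},{"claw":-1,"travel":[-0.95,0,0],"turn":0},{"claw":-1,"travel":[-0.95,0,0],"turn":0}]'
python3 -m inch '[{"claw":-1,"travel":[0,0,0],"turn":0},{"claw":-1,"travel":[0,0,0],"turn":0},{"claw":-1,"travel":[0,0,0],"turn":0},{"claw":-1,"travel":[0,0,0],"turn":0},{"claw":-1,"travel":[0,0,0],"turn":0}]'
python3 - <<'E'
from h import *
a=snap("scene","s5")[180:320,215:425];b=snap("top","t5")[130:270,145:345]
cv2.imwrite("pics/c5.png",np.vstack([cv2.resize(a,(435,290),interpolation=cv2.INTER_CUBIC),cv2.resize(b,(435,305),interpolation=cv2.INTER_CUBIC)]))
E
```

```text
clock: 9.8
position: [0.602, -0.0654, 0.2938]
ee_rot: [0.002, 0.758, 0.652, 0.001]
contact_force: [-0.1, 0.1, -0.1]
width: -0.0001
gripper_force: 0.0
clock: 10.3
position: [0.4056, -0.0647, 0.2904]
ee_rot: [-0.001, 0.758, 0.652, -0.001]
contact_force: [0.6, -0.1, 0.0]
width: -0.0002
gripper_force: 0.0
clock: 10.8
position: [0.4117, -0.066, 0.29]
ee_rot: [-0.0, 0.758, 0.652, -0.0]
contact_force: [-0.2, -0.5, -0.1]
width: 0.0
gripper_force: 0.0
```

View pics/c5.png

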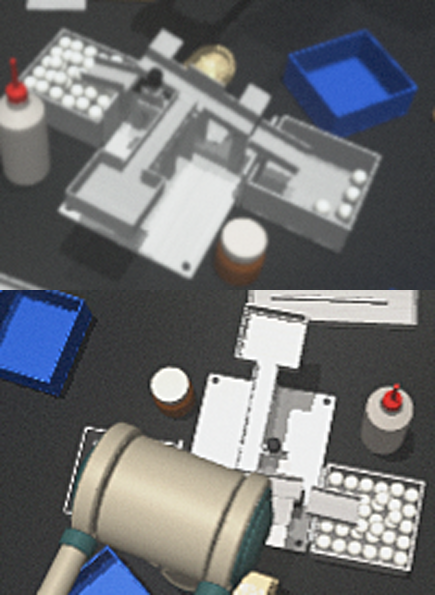

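Four balls lie in the tub (scene crop (360,177), (350,196), (344,211), (323,207)), the lane is empty, the gate is left end down and the knob is at the right. I'll let it settle and hand in.

```bash
for i in 1 2 3; do python3 -m inch '[{"claw":-1,"travel":[0,0,0],"turn":0},{"claw":-1,"travel":[0,0,0],"turn":0},{"claw":-1,"travel":[0,0,0],"turn":0},{"claw":-1,"travel":[0,0,0],"turn":0},{"claw":-1,"travel":[0,0,0],"turn":0}]' >/dev/null; done
python3 -c "
from h import *
print(ticket.sign_off())"
```

```text
the job is handed in; nothing more can be done
None
```

The job is handed in at about 12 s on the robot's clock. The last picture shows all four balls in the empty tub under the left chute, the gate resting left end down and the shutter pushed open. The judge gave no verdict.

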